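Clamp a bonded lock cylinder in the bench screw press

TASK

The end cap of the thick lock cylinder has just been bonded and must be clamped. Stand the cylinder upright, cap up, in the round pocket of the screw press's sliding tray and push the tray in to its stop; then wind the crank clockwise until the foot just touches the cap, give it half a turn more, no further, and let go. Leave the other things on the bench where they are.

Things in the scene. Friction and masses are not known exactly. Their poses are not given: they have to be found in the camera images.
- press: Grey cast bench screw press, fixed. Origin on the bench top right under the vertical screw axis; +y points from the axis to the column behind it, +z up. The overhanging head spans x -31 to 31, y -30 to 105, z 125 to 165 mm. A slide bed 66 mm wide runs under it along the press's y, from y = -260 to 65 mm; it is shimmed, so its height differs from job to job by up to 3 mm.
- screw_axis (a point): Point on the vertical screw axis, 184 mm above the bench, level with the knob's underside. Clockwise from above lowers the foot (steel disc, 30 mm across, under the head) 8 mm per turn; the crank keeps its height. The foot starts 0.3 to 1.25 turns above the cap of the cylinder in the tray; the crank's starting angle varies by 195 degrees.
- knob_mid (a point): Middle of the crank's upright black handle knob, a cylinder 20 mm across and 45 mm tall that spins freely on its own axis, 50 mm from the screw axis. This point is 22.5 mm above the knob's underside; the crank arm (18 mm wide, 8 mm thick) lies right under the knob.
- tray: Steel sliding tray on the bed; origin at the underside of its plate under the pocket's centre, axes parallel to the press. It starts drawn out 130 mm to the press's -y side and is pushed towards the press's +y; at its stop the pocket is on the screw axis. Slides with 3 N friction and stays where it is left.
- pocket (a point): Centre of the pocket's floor: a round pocket of 42 mm bore in an aluminium ring, 54 mm outside, 12 mm deep; 10 mm above the tray's origin.
- push_post (a point): Centre of the top of the tray's upright black round post, 16 mm across, 50 mm tall, 105 mm from the pocket centre on the press's -y side.
- core: The thick lock cylinder to be clamped: brass, 36 mm across, 50 mm tall with its steel end cap on top, about 0.4 kg, standing on the bench. Origin at the centre of its underside, z up.
- slim_core: Another, slimmer lock cylinder, 22 mm across and 58 mm tall; leave it. Origin at the centre of its underside.
- screwdriver: Screwdriver, 190 mm long, lying on the bench; leave it. Origin at its middle.
- padlock: Brass padlock, 46 x 40 x 22 mm with a steel shackle, lying flat; leave it.
- car_key: Black car key, 86 mm long, 12 mm thick, lying flat; leave it.
- multitool: Folded steel multitool, about 140 mm long, 14 mm thick; leave it.
- pin_tub: Small white tub with black lid, 34 mm across, 44 mm tall; leave it.
- crank: Steel crank arm on the press; origin on the screw axis. Turning freely it needs about 0.36 N m, 7 N at the knob while moving (a paused arm may hold only 3 to 5.5 N); it stays where it is left. The foot has a preloaded spring: at the touch the push needed steps up by 5 N within the first 20 degrees, to 12 N moving (8 to 10 N paused), then hardly rises further.
Not all that is in view belongs to the job. Leave any brown look-alike of the press alone.

How it is judged:
On the way, in this order (a step that is already met when the one before it is completed fails the run):
1. the thick cylinder stands in the tray's pocket (horizontal distance between core and pocket below 0.0045 m and z of core in the frame of pocket below 0.003 m and angle between core's own z axis and vertical below 0.08 rad), for 0.2 s.
2. the tray is at its stop, with the cylinder in it, not yet pressed (horizontal distance between pocket and screw_axis below 0.003 m and horizontal distance between core and pocket below 0.0045 m and contact force between core and tray below 25 N), for 0.2 s.
3. the foot has been wound down on to the cap (contact force between core and tray above 40 N), for 0.1 s.
At the end, for the whole second after the job is handed in: The thick cylinder stands upright in the pocket, the tray is at its stop, the foot presses it as it does half a turn past first touch, give or take an eighth of a turn; the other things are where they were and the robot is clear (contact force between core and tray between 230.5 and 254.5 N and horizontal distance between pocket and screw_axis below 0.003 m and horizontal distance between core and pocket below 0.0045 m and angle between core's own z axis and vertical below 0.08 rad and linear speed of core below 0.01 m/s).
It fails at once if the cylinder is over-pressed (contact force between core and tray above 270 N).
It fails at once if another thing on the bench is moved more than 20 mm (distance of any of slim_core, screwdriver, padlock, car_key, multitool, pin_tub from where it was at the start of the episode above 0.02 m).
It also fails if it takes over 72 s, if anything falls off the work surface, if the arm or the gripper's body presses on something with over 40 N, if the wrist force passes 120 N, or if a joint passes its speed limit or range.

ROBOT

A 6-joint arm with a two-finger parallel gripper is mounted at the origin on the work surface. World frame = base frame: x ahead of the robot, y to its left, z up, the work surface at z = 0. Lengths are in m, angles in rad, forces in N, time in s.
With the tool pointing down it reaches from about 0.4 to 0.825 m from the base axis. Payload 7 kg.
Tool frame: the origin (TCP) lies at the centre of the arm's flange, where the gripper is bolted on; the fingertips stand 173 mm ahead of it and the grasp point (between the pads) lies 155 mm ahead of it; z points along the fingers, y is the line along which they close (so a half turn about z gives the same grasp; the last joint's range is limited). The gripper opens to 85 mm and grips with 20 to 120 N. Pads are 22 mm wide; open, the fingers measure 114 mm over their backs; the gripper's body (76 mm by 85 mm) begins 54 mm behind the grasp point. The pads swing forward as they close: fully open they stand 13 mm farther back than shut.
Start: joints at [1.532, 0.359, 0.012, 0, -1.224, -0.288], TCP at [0.217, 0.639, 0.405] pointing down, gripper open.
Joint ranges: [-3.07, 3.07], [-1.43, 2.12], [-1.02, 1.25], [-3.03, 1.67], [-3.05, -0], [-3.03, 3.03]. Speed limits (rad/s): [2.39, 2.39, 3.01, 3.14, 3.14, 3.14].

INTERFACE

Orientations are given as a unit quaternion [x, y, z, w].
In Python, from station import manip gives the robot as it stands.
- The arm moves only by the tool send_rows, never from a script. Its argument "rows" is a list of rows, each a list of 3 entries, a list of its own where there are three numbers: the shift along the world's x, y, z in m, then the turn about the world's z in degrees, then the opening, from 0 (shut) to 1 (fully open). A call has 1 to 12 rows; each row shifts and turns the commanded pose from where the row before left it; what a row does not reach is not made up. A row lasts 1/12 s, in which the tool goes at most 41.7 mm and 7.16 degrees, less where a joint would pass 70% of its speed; a pose out of reach is approached as far as the arm can. A call is refused whole if a number of a shift passes 0.0417 or a number of a turn 7.16, either way. A call with a gripper value outside its range is refused whole. The fingers move at their own pace and stop on an object; the grip force is fixed at half the most. Time passes only in rows, so rows that do not move let the fingers close. It gives the time, the measured TCP pose, the force, the opening and the grip force at its end, in the units of the state.
- manip.observe(): the state, without advancing time (a new reading comes with each control period).
- manip.snapshot(name): name is "scene" or "side" or "wrist"; returns a dict with "pixels" (400x640x3 uint8, blue, green, red), "fx", "fy", "cx", "cy" (pixels), "k1" (the pictures are not rectified: a ray, as slopes to the right and down, at radius r is drawn at 1 + k1 r^2 times it, then the intrinsics apply), "R" (3x3) and "t" (3): a world point X has camera coordinates R X + t; the wrist camera has in their place "tool_from_camera" (4x4, takes a point from camera to tool coordinates, whose origin is the TCP and whose axes are the flange's). Camera axes: x right, y down, z forward; pixel columns grow to the right and rows downward; lengths in m; the calibration is good to about 2 mm. A picture is of the moment at which its call begins: read the wrist's pose just before it. There is no depth.
- manip.close_job(): hands the job in; it is judged then, once.
The state is a dict: "t": time; "q": joint angles; "qd": joint speeds; "effort": joint torques, N m; "position": TCP position; "ee_rot": TCP orientation; "force": force on the tool from outside, world axes, zero at the start; "moment": the same for the moment, N m; "width": finger opening in m; "grasp_force": force on a finger pad.
Only numpy, scipy, OpenCV 4.12 (cv2) and the standard library are available. Lean on these libraries where they do the work, as an engineer would, in place of code of your own. Each camera call takes 0.05 s, during which the arm holds its last target. There are 200 camera calls.

## Working session

There is one attempt and no reset: what is moved stays moved. The work goes in short steps, Python scripts to look and compute and a tool call to move; the robot and the scene stay as the last step left them, time stands still between calls to the robot, and variables do not carry over. Pictures are saved under pics/ and viewed, at most 10 in all, crops included, and the job is handed in when it is done.

Besides the shell and the picture viewer there is one more tool, called after "Emit:" as name(argument=value, ...), one argument or row to a line, values as JSON. send_rows: Moves the arm, as the interface text tells. Its arguments: {"type":"object","properties":{"rows":{"type":"array","items":{"type":"array"}}},"required":["rows"]}

```bash
mkdir -p pics; cat > h.py <<'E'
import numpy as np, cv2
from station import manip
from scipy.spatial.transform import Rotation as Ro
def snap(n,f=None):
    o=manip.observe(); s=manip.snapshot(n)
    if 'R' not in s or n=='wrist':
        T=np.eye(4); T[:3,:3]=Ro.from_quat(o['ee_rot']).as_matrix(); T[:3,3]=o['position']
        W=np.linalg.inv(T@np.array(s['tool_from_camera'])); s['R']=W[:3,:3]; s['t']=W[:3,3]
    s['R']=np.array(s['R']); s['t']=np.array(s['t'])
    if f: cv2.imwrite('pics/'+f,s['pixels'])
    np.save('last_'+n+'.npy',{k:v for k,v in s.items()},allow_pickle=True)
    return s
def load(n): return np.load('last_'+n+'.npy',allow_pickle=True).item()
def ray(s,u,v):
    x,y=(u-s['cx'])/s['fx'],(v-s['cy'])/s['fy']; rd=np.hypot(x,y); r=rd
    for _ in range(30): r=rd/(1+s['k1']*r*r)
    k=r/rd if rd else 1
    d=s['R'].T@np.array([x*k,y*k,1]); return -s['R'].T@s['t'],d
def atz(s,u,v,z):
    c,d=ray(s,u,v); return c+d*(z-c[2])/d[2]
def proj(s,X):
    p=s['R']@np.array(X)+s['t']; x,y=p[:2]/p[2]; k=1+s['k1']*(x*x+y*y)
    return np.array([s['fx']*x*k+s['cx'],s['fy']*y*k+s['cy']])
def tri(obs):
    A=np.zeros((3,3));b=np.zeros(3)
    for s,u,v in obs:
        c,d=ray(s,u,v); d/=np.linalg.norm(d); P=np.eye(3)-np.outer(d,d); A+=P;b+=P@c
    return np.linalg.solve(A,b)
E
python3 - <<'E'
from h import *
for n in ('scene','side'):
    s=snap(n,n+'0.png'); print(n,s['fx'],s['k1'],-s['R'].T@s['t'],s['R'][2])
o=manip.observe(); print(o)
s=snap('wrist'); print(s['tool_from_camera'])
E
```

```text
scene 477.0873035128918 -0.13715632983514686 [1.30664086 0.58876999 0.99955188] [-0.54729861 -0.46976409 -0.69266581]
side 394.79937767185646 0.02965910070082908 [ 0.15145891 -0.94406983  0.77416096] [ 0.37696453  0.77869561 -0.50152856]
{'t': 0.1, 'q': array([ 1.53209498e+00,  3.59304991e-01,  1.11482257e-02, -2.66434143e-04,
       -1.22414150e+00, -2.88115108e-01]), 'qd': array([ 0.0006569 , -0.00234401,  0.0017437 ,  0.00020537, -0.00057982,
       -0.00020391]), 'effort': array([-3.05201684e-03, -5.84765804e+01,  2.94109350e+01,  6.95445970e+00,
       -3.16723308e-03,  2.67284094e-06]), 'position': array([0.21664002, 0.639101  , 0.40387044]), 'ee_rot': array([ 9.86670893e-01, -1.62726672e-01, -3.08776445e-05,  7.60715101e-04]), 'force': array([ 0.43761924,  0.18196112, -0.0596911 ]), 'moment': array([ 0.05076562,  0.00065222, -0.0024081 ]), 'grasp_force': 0.0, 'width': 0.08533006569024253}
[[-8.91182318e-05 -9.59748197e-01 -2.80861871e-01  7.09522863e-02]
 [ 9.99999764e-01  1.05934886e-04 -6.79298426e-04 -6.20264318e-04]
 [ 6.81708510e-04 -2.80861865e-01  9.59747961e-01  3.17174091e-02]
 [ 0.00000000e+00  0.00000000e+00  0.00000000e+00  1.00000000e+00]]
```

View pics/scene0.png

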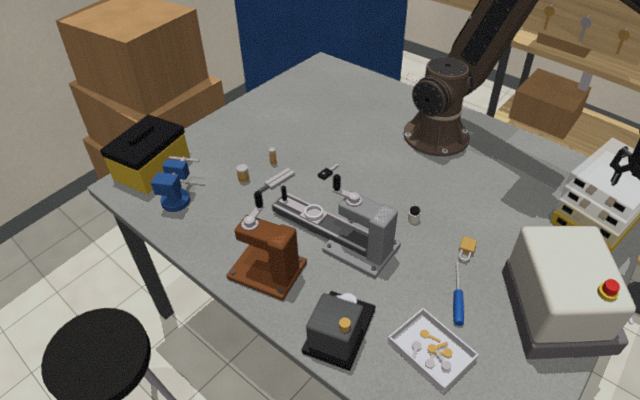

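View pics/side0.png

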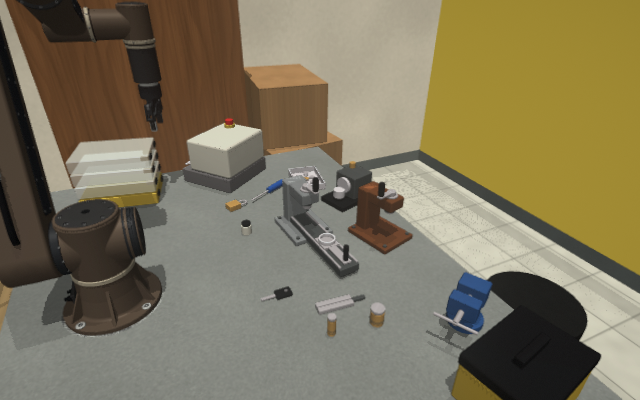

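The grey press is at scene (365,225), with its pocket ring at (313,212), post at (284,193) and knob at (337,183). The brown press at (265,255) is the look-alike, so I leave it alone. There are two candidates for the core: the wide one at (242,174) and the slim one at (273,157). The wide one, about as wide as tall with a steel cap, fits "36 x 50 mm". I'll confirm with enlarged crops.

```bash
python3 - <<'E'
from h import *
s=load('scene')['pixels'][140:275,228:408]; cv2.imwrite('pics/c1.png',cv2.resize(s,None,fx=4.4,fy=4.4,interpolation=cv2.INTER_CUBIC))
s=load('side')['pixels'][165:340,240:420]; cv2.imwrite('pics/c2.png',cv2.resize(s,None,fx=3.4,fy=3.4,interpolation=cv2.INTER_CUBIC))
E
```

```text
(no output)
```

View pics/c1.png

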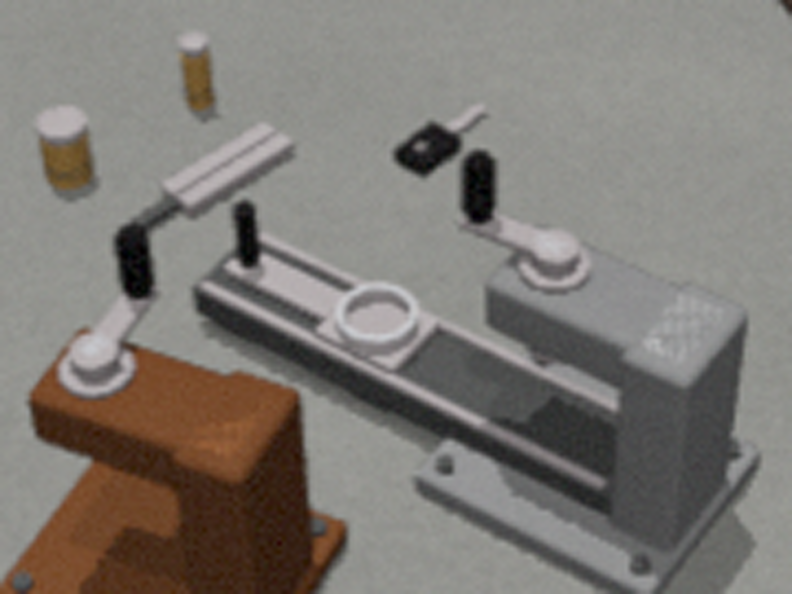

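View pics/c2.png

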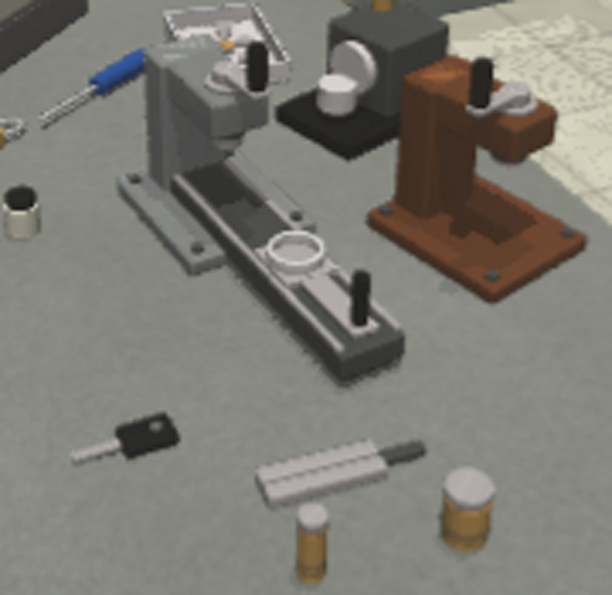

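The crops confirm it: thick core cap at scene crop (63,124) and side crop (469,488), with the slim core clearly narrower. The ring, post and knob are visible in both views.

```bash
python3 - <<'E'
from h import *
a=load('scene');b=load('side')
S=lambda x,y:(a,228+x/4.4,140+y/4.4)
D=lambda x,y:(b,240+x/3.4,165+y/3.4)
P={}
for n,p,q in [('coretop',(63,123),(469,488)),('slimtop',(194,42),(313,517)),('ring',(377,311),(297,251)),('posttop',(245,206),(361,275)),('knobmid',(480,187),(258,67)),('hub',(556,244),(228,76))]:
    X=tri([S(*p),D(*q)]); P[n]=X
    print(n,X.round(4),[ (proj(z[0],X)-np.array(z[1:])).round(1) for z in (S(*p),D(*q))], np.hypot(X[0],X[1]).round(3))
d=P['ring']-P['posttop'];print('ring-post',np.hypot(*d[:2]),np.degrees(np.arctan2(d[1],d[0])))
d=P['hub']-P['posttop'];print('hub-post',np.hypot(*d[:2]),np.degrees(np.arctan2(d[1],d[0])))
d=P['knobmid']-P['hub'];print('knob-hub',np.hypot(*d[:2]),np.degrees(np.arctan2(d[1],d[0])))
E
```

```text
coretop [ 0.5929 -0.3601  0.0439] [array([-1.1,  0.2]), array([-1.4, -0.2])] 0.694
slimtop [ 0.4731 -0.3438  0.0522] [array([-0.9,  0.2]), array([-1.2, -0.3])] 0.585
ring [ 0.6033 -0.0538  0.0527] [array([-1.2,  0.4]), array([-1.1, -0.3])] 0.606
posttop [ 0.6126 -0.1563  0.0923] [array([-0.9,  0.3]), array([-0.9, -0.2])] 0.632
knobmid [0.602  0.0289 0.2032] [array([-1.1,  0.5]), array([-1. , -0.4])] 0.603
hub [0.5903 0.0736 0.1752] [array([-1.7,  0.8]), array([-1.4, -0.6])] 0.595
ring-post 0.10287116144042768 95.17061907696811
hub-post 0.23095371630537942 95.55258101855188
knob-hub 0.046282364596461796 -75.26978237828554
```

Emit:
send_rows(
  rows=[
    [[0.0275,-0.028,0.004],0,1],
    [[0.0275,-0.028,0.004],0,1],
    [[0.0275,-0.028,0.004],0,1],
    [[0.0275,-0.028,0.004],0,1],
    [[0.0275,-0.028,0.004],0,1],
    [[0.0275,-0.028,0.004],0,1],
    [[0.0275,-0.028,0.004],0,1],
    [[0.0275,-0.028,0.004],0,1],
    [[0.0275,-0.028,0.004],0,1],
    [[0.0275,-0.028,0.004],0,1],
    [[0.0275,-0.028,0.004],0,1],
    [[0.0275,-0.028,0.004],0,1],
  ],
)

```text
t: 1.15
position: [0.5476, 0.3016, 0.4528]
ee_rot: [0.987, -0.163, -0.0, 0.0]
force: [0.9, 1.5, -0.3]
width: 0.0854
grasp_force: 0.0
```

Emit:
send_rows(
  rows=[
    [[0.005,-0.036,0],0,1],
    [[0.005,-0.036,0],0,1],
    [[0.005,-0.036,0],0,1],
    [[0.005,-0.036,0],0,1],
    [[0.005,-0.036,0],0,1],
    [[0.005,-0.036,0],0,1],
    [[0.005,-0.036,0],0,1],
    [[0.005,-0.036,0],0,1],
    [[0.005,-0.036,0],0,1],
    [[0.005,-0.036,0],0,1],
    [[0,0,0],0,1],
    [[0,0,0],0,1],
  ],
)

```text
t: 2.15
position: [0.5966, -0.0587, 0.4522]
ee_rot: [0.986, -0.164, -0.0, 0.0]
force: [-0.5, 0.4, 0.7]
width: 0.0855
grasp_force: 0.0
```

```bash
python3 - <<'E'
from h import *
o=manip.observe(); print(o['t'],o['q'].round(2),o['position'],Ro.from_quat(o['ee_rot']).as_matrix().round(3))
s=snap('wrist','w1.png')
a=load('scene')
for n,x,y,z in [('mt corner',165,190,.014),('mt end',290,145,.014),('mt tip',138,222,.008),('mt lo',190,210,.014)]:
    print(n,atz(a,228+x/4.4,140+y/4.4,z).round(3))
E
```

```text
2.15 [ 0.23  0.21 -0.09 -0.   -1.28  1.01] [ 0.59663552 -0.05873753  0.45217452] [[ 0.946 -0.324 -0.001]
 [-0.324 -0.946 -0.   ]
 [-0.001  0.    -1.   ]]
mt corner [ 0.573 -0.275  0.014]
mt end [ 0.481 -0.239  0.014]
mt tip [ 0.605 -0.271  0.008]
mt lo [ 0.577 -0.246  0.014]
```

View pics/w1.png

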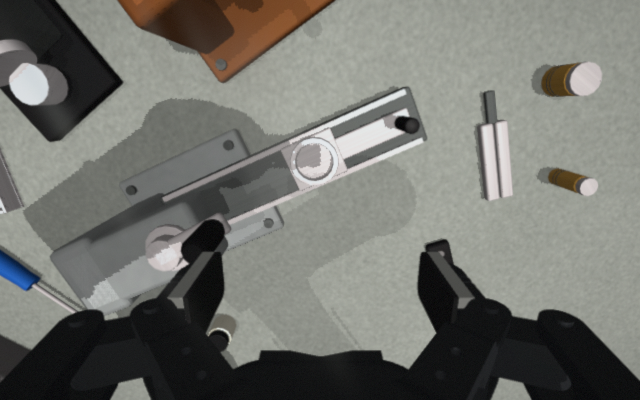

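Wrist view: core cap (586,78), slim cap (589,186), ring centre (316,159), post top (406,125), knob top near (208,237), and multitool at (495,150), well clear of the core.

```bash
python3 - <<'E'
from h import *
a=load('scene');b=load('side');w=load('wrist')
print('core z.05',atz(w,586,78,.05).round(4))
S=lambda x,y:(a,228+x/4.4,140+y/4.4)
D=lambda x,y:(b,240+x/3.4,165+y/3.4)
for n,p,q,k in [('core',(63,123),(469,488),(586,78)),('ring',(377,311),(297,251),(316,159)),('post',(245,206),(361,275),(406,125))]:
    print(n,tri([S(*p),D(*q),(w,*k)]).round(4),tri([S(*p),(w,*k)]).round(4),tri([D(*q),(w,*k)]).round(4))
for z in (.05,.055,.06): print('ring',z,atz(w,316,159,z).round(4))
for z in (.092,.097): print('post',z,atz(w,406,125,z).round(4))
E
```

```text
core z.05 [ 0.5943 -0.3597  0.05  ]
core [ 0.5929 -0.3613  0.0449] [ 0.5934 -0.3574  0.0484] [ 0.594  -0.3633  0.0456]
ring [ 0.6038 -0.0545  0.0526] [ 0.6027 -0.0538  0.0527] [ 0.6055 -0.0559  0.0524]
post [ 0.6138 -0.1543  0.0919] [ 0.6151 -0.1506  0.0982] [ 0.6155 -0.1538  0.0891]
ring 0.05 [ 0.6046 -0.0554  0.05  ]
ring 0.055 [ 0.6054 -0.0558  0.055 ]
ring 0.06 [ 0.6062 -0.0561  0.06  ]
post 0.092 [ 0.6146 -0.1524  0.092 ]
post 0.097 [ 0.6153 -0.1513  0.097 ]
```

Emit:
send_rows(
  rows=[
    [[0,-0.0376,-0.014],0,1],
    [[0,-0.0376,-0.014],0,1],
    [[0,-0.0376,-0.014],0,1],
    [[0,-0.0376,-0.014],0,1],
    [[0,-0.0376,-0.014],0,1],
    [[0,-0.0376,-0.014],0,1],
    [[0,-0.0376,-0.014],0,1],
    [[-0.002,-0.0376,-0.014],0,1],
    [[0,0,0],0,1],
    [[0,0,0],0,1],
  ],
)

```text
t: 3.03
position: [0.5945, -0.3583, 0.3386]
ee_rot: [0.987, -0.164, -0.002, -0.0]
force: [0.9, -0.2, 0.2]
width: 0.0856
grasp_force: 0.0
```

```bash
python3 - <<'E'
from h import *
s=snap('wrist','w2.png'); o=manip.observe(); print(o['position'],proj(s,[.594,-.36,.05]))
E
```

```text
[ 0.59495256 -0.35716498  0.33981025] [323.68470775 190.42697727]
```

View pics/w2.png

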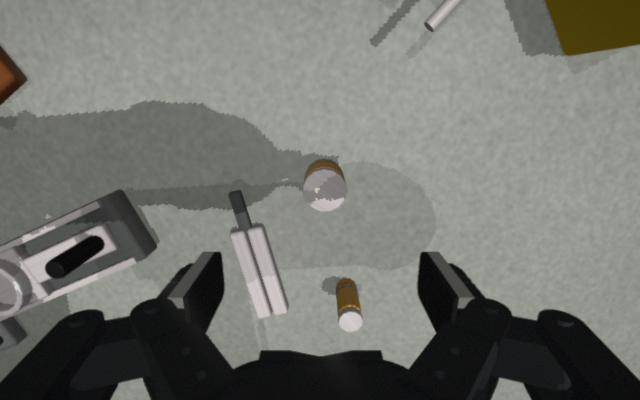

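Wrist view: the core cap is at (325,190), with a prediction of (324,190), so the pose is confirmed. The multitool tip at (237,195) stays outside the left finger.

Emit:
send_rows(
  rows=[
    [[-0.001,-0.002,-0.0365],0,1],
    [[0,0,-0.0365],0,1],
    [[0,0,-0.0365],0,1],
    [[0,0,-0.0365],0,1],
    [[0,0,0],0,1],
    [[0,0,0],0,0.3],
    [[0,0,0],0,0.3],
    [[0,0,0],0,0.3],
    [[0,0,0],0,0.3],
    [[0,0,0],0,0.3],
    [[0,0,0],0,0.3],
    [[0,0,0],0,0.3],
  ],
)

```text
t: 4.08
position: [0.5947, -0.3599, 0.1982]
ee_rot: [0.987, -0.162, 0.002, 0.001]
force: [-1.1, 1.3, 8.2]
width: 0.0345
grasp_force: 59.2
```

Emit:
send_rows(
  rows=[
    [[0,0,0.035],0,0.3],
    [[0,0,0.035],0,0.3],
    [[0,0,0.035],0,0.3],
    [[0,0.01,0.035],0,0.3],
    [[0.002,0.04,0],0,0.3],
    [[0.002,0.04,0],0,0.3],
    [[0.002,0.04,0],0,0.3],
    [[0.002,0.04,0],0,0.3],
    [[0.002,0.03,0],0,0.3],
    [[0,0,0],0,0.3],
    [[0,0,0],0,0.3],
  ],
)

```text
t: 5.0
position: [0.6036, -0.1577, 0.336]
ee_rot: [0.987, -0.161, 0.001, -0.0]
force: [-0.2, -0.2, -3.2]
width: 0.0342
grasp_force: 61.2
```

```bash
python3 - <<'E'
from h import *
for i in range(4):print(manip.observe()['position'])
s=snap('wrist','w3.png'); print(proj(s,[.6055,-.0557,.055]),proj(s,[.615,-.152,.095]))
E
```

```text
[ 0.60359328 -0.15768936  0.33596762]
[ 0.60359328 -0.15768936  0.33596762]
[ 0.60359328 -0.15768936  0.33596762]
[ 0.60359328 -0.15768936  0.33596762]
[202.04132945 230.96401669] [308.25684258 198.19019924]
```

View pics/w3.png

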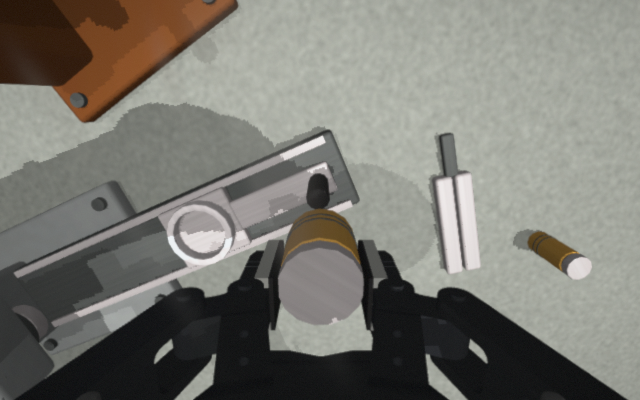

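The held core is upright, with its cap at (321,283). The ring is at (200,233) against a prediction of (202,231).

```bash
python3 - <<'E'
from h import *
s=load('wrist'); o=manip.observe()
for z in (.05,.055): print(atz(s,200.5,233,z).round(4))
c=atz(s,321,283,.336-.146); print('cap',c, 'bottom', atz(s,318,212,.336-.155).round(4))
E
```

```text
[ 0.6029 -0.0512  0.05  ]
[ 0.6043 -0.0538  0.055 ]
cap [ 0.60627989 -0.15793839  0.19      ] bottom [ 0.6315 -0.1651  0.181 ]
```

Emit:
send_rows(
  rows=[
    [[0,0.035,0],0,0.3],
    [[0,0.035,0],0,0.3],
    [[0,0.033,0],0,0.3],
    [[0,0,-0.025],0,0.3],
    [[0,0,-0.025],0,0.3],
    [[0,0,-0.02],0,0.3],
    [[0,0,0],0,0.3],
    [[0,0,0],0,0.3],
    [[0,0,0],0,0.3],
  ],
)

```text
t: 5.8
position: [0.6044, -0.0574, 0.2661]
ee_rot: [0.987, -0.163, 0.001, -0.0]
force: [0.9, 0.7, -2.8]
width: 0.0338
grasp_force: 61.5
```

```bash
python3 - <<'E'
from h import *
o=manip.observe(); print(o['position'],o['force'])
w=snap('wrist')['pixels'][150:350,220:420]; a=snap('scene')['pixels'][165:240,265:360]; b=snap('side')['pixels'][200:275,280:375]
f=lambda i,k:cv2.resize(i,k,interpolation=cv2.INTER_CUBIC)
cv2.imwrite('pics/m1.png',np.hstack([f(w,(400,400)),np.vstack([f(a,(380,300)),f(b,(380,300))])[:400]]) if 0 else np.hstack([cv2.copyMakeBorder(f(w,(400,400)),0,200,0,0,cv2.BORDER_CONSTANT),np.vstack([f(a,(380,300)),f(b,(380,300))])]))
E
```

```text
[ 0.6043636  -0.05741736  0.26606889] [ 0.89907344  0.7352118  -2.80195225]
```

View pics/m1.png

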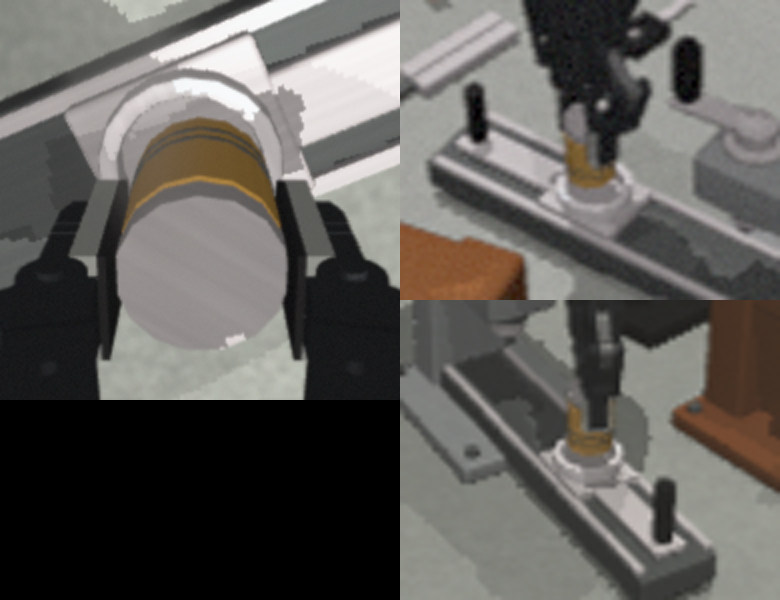

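Close up, the ring's outer rim spans crop x 100–285 with its far edge at y 68. The far edge of the core's bottom is at (200,118), so the core sits about 2 mm to the right of the ring. I'll compute the correction.

```bash
python3 - <<'E'
from h import *
s=load('wrist'); ax=s['R'][1]*0; o=manip.observe()
R=Ro.from_quat(o['ee_rot']).as_matrix(); tx=R[:,0]; ty=R[:,1]
F=lambda x,y,z:atz(s,220+x/2,150+y/2,z)
for z in (.0525,.056):
    far=F(190,68,z)-.027*tx; l=F(100,140,z); r=F(285,135,z)
    print('ring c far',far.round(4),'mid',((l+r)/2).round(4),'w',np.linalg.norm(l-r).round(4), 'along ty',far@ty,(l+r)/2@ty,'tx',far@tx)
for z in (.069,.066):
    c=F(200,118,z)-.018*tx; print('core',c.round(4),'ty',c@ty,'tx',c@tx)
cc=F(201,271,.266-.146); print('cap ty',cc@ty,'tx',cc@tx,'tool',o['position']@ty,o['position']@tx); print(tx,ty)
E
```

```text
ring c far [ 0.6042 -0.0533  0.0524] mid [ 0.6098 -0.0558  0.0525] w 0.0541 along ty -0.1438703212282257 -0.14328396939521545 tx 0.5893947247688665
ring c far [ 0.605  -0.0536  0.0559] mid [ 0.611  -0.0563  0.056 ] w 0.053 along ty -0.1438117464048228 -0.1432366728446357 tx 0.5902777977760082
core [ 0.6029 -0.0559  0.069 ] ty -0.14103040368475878 tx 0.589005529755087
core [ 0.602  -0.0555  0.066 ] ty -0.1410341270232972 tx 0.5880028953201574
cap ty -0.1407962296433464 tx 0.5925077711887549 tool -0.14067610730844346 0.5911342280243164
[ 0.94690477 -0.32150497  0.0024317 ] [-0.32150288 -0.94690782 -0.00121816]
```

Emit:
send_rows(
  rows=[
    [[0.001,0.0025,0],0,0.3],
    [[0,0,-0.006],0,0.3],
    [[0,0,-0.006],0,0.3],
    [[0,0,-0.005],0,0.3],
    [[0,0,0],0,0.3],
    [[0,0,0],0,0.3],
  ],
)

```text
t: 6.45
position: [0.6045, -0.054, 0.2469]
ee_rot: [0.987, -0.163, -0.001, 0.0]
force: [-0.2, -0.2, -3.5]
width: 0.0343
grasp_force: 61.5
```

Emit:
send_rows(
  rows=[
    [[0,0,-0.003],0,0.3],
    [[0,0,-0.002],0,0.3],
    [[0,0,0],0,0.3],
  ],
)

```text
t: 6.7
position: [0.605, -0.054, 0.2451]
ee_rot: [0.987, -0.162, 0.001, 0.0]
force: [-6.7, 1.0, 15.2]
width: 0.0346
grasp_force: 63.6
```

Emit:
send_rows(
  rows=[
    [[0,0,-0.0015],0,0.3],
    [[0,0,-0.0015],0,0.3],
    [[0,0,0],0,0.3],
  ],
)

```text
t: 6.95
position: [0.605, -0.054, 0.2449]
ee_rot: [0.987, -0.162, 0.002, 0.0]
force: [-15.9, 2.8, 36.9]
width: 0.0339
grasp_force: 66.0
```

Emit:
send_rows(
  rows=[
    [[0,0,0.006],0,0.3],
    [[0,0,0],0,0.3],
    [[-0.002,0,0],0,0.3],
    [[0,0,-0.003],0,0.3],
    [[0,0,-0.002],0,0.3],
    [[0,0,0],0,0.3],
  ],
)

```text
t: 7.45
position: [0.6028, -0.0539, 0.2449]
ee_rot: [0.987, -0.162, 0.001, 0.0]
force: [-15.0, 5.3, 39.5]
width: 0.0342
grasp_force: 66.3
```

Emit:
send_rows(
  rows=[
    [[0,0,-0.001],0,0.3],
    [[0,0,-0.001],0,0.3],
    [[0,0,0],0,0.3],
  ],
)

```text
t: 7.7
position: [0.6028, -0.054, 0.2448]
ee_rot: [0.987, -0.162, 0.002, 0.0]
force: [-21.5, 7.2, 53.6]
width: 0.0341
grasp_force: 67.8
```

Emit:
send_rows(
  rows=[
    [[0,0,0.006],0,0.3],
    [[0,0,0],0,0.3],
  ],
)

```text
t: 7.87
position: [0.6029, -0.0539, 0.2459]
ee_rot: [0.987, -0.163, 0.001, -0.0]
force: [0.1, -0.1, -4.5]
width: 0.0344
grasp_force: 61.7
```

```bash
python3 - <<'E'
from h import *
o=manip.observe(); print(o['position'],o['force'])
w=snap('wrist')['pixels'][160:320,220:420]; a=snap('scene')['pixels'][180:240,275:355]; b=snap('side')['pixels'][215:265,295:355]
f=lambda i,k:cv2.resize(i,k,interpolation=cv2.INTER_CUBIC)
cv2.imwrite('pics/m2.png',np.hstack([cv2.copyMakeBorder(f(w,(400,320)),0,280,0,0,cv2.BORDER_CONSTANT),np.vstack([f(a,(400,300)),f(b,(400,300))])]))
E
```

```text
[ 0.6028744  -0.05394256  0.24586201] [ 0.08137134 -0.14635831 -4.48129711]
```

View pics/m2.png

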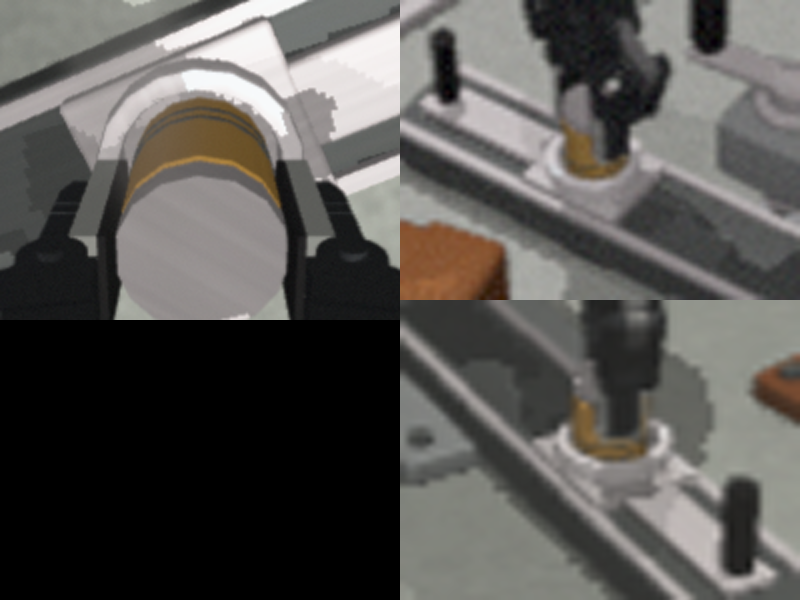

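Emit:
send_rows(
  rows=[
    [[-0.0015,0,0],0,0.3],
    [[-0.0015,0,0],0,0.3],
    [[0,0,0],0,0.3],
  ],
)

```text
t: 8.27
position: [0.6014, -0.0538, 0.2452]
ee_rot: [0.987, -0.162, 0.002, -0.0]
force: [5.9, 1.0, 4.7]
width: 0.0341
grasp_force: 62.4
```

Emit:
send_rows(
  rows=[
    [[0.002,0,0],0,0.3],
    [[0.002,0,0],0,0.3],
    [[0.002,0,0],0,0.3],
    [[0,0,0],0,0.3],
  ],
)

```text
t: 8.6
position: [0.6041, -0.054, 0.2451]
ee_rot: [0.987, -0.163, -0.003, 0.001]
force: [-11.4, 4.4, 23.2]
width: 0.0341
grasp_force: 64.3
```

Emit:
send_rows(
  rows=[
    [[0,0,0.003],0,0.3],
    [[-0.002,0,0.001],0,0.3],
    [[-0.002,0,0],0,0.3],
    [[-0.002,0,0],0,0.3],
    [[-0.002,0,0],0,0.3],
    [[0,0,0],0,0.3],
  ],
)

```text
t: 9.1
position: [0.5998, -0.0538, 0.2485]
ee_rot: [0.987, -0.162, 0.003, -0.001]
force: [11.5, -1.7, -8.9]
width: 0.0343
grasp_force: 60.8
```

Emit:
send_rows(
  rows=[
    [[0.002,0,0],0,0.3],
    [[0.002,0,0],0,0.3],
    [[0.002,0,0],0,0.3],
    [[0.002,0,0],0,0.3],
    [[0,0,0],0,0.3],
  ],
)

```text
t: 9.52
position: [0.6055, -0.0542, 0.248]
ee_rot: [0.987, -0.163, -0.001, 0.0]
force: [0.3, -0.0, -3.2]
width: 0.034
grasp_force: 61.4
```

Emit:
send_rows(
  rows=[
    [[-0.002,0,0],0,0.3],
    [[0,0,-0.002],0,0.3],
    [[0,0,-0.0015],0,0.3],
    [[0,0,0],0,0.3],
  ],
)

```text
t: 9.85
position: [0.6035, -0.0541, 0.2453]
ee_rot: [0.987, -0.163, -0.0, 0.0]
force: [0.2, -0.3, -2.6]
width: 0.0337
grasp_force: 61.7
```

Emit:
send_rows(
  rows=[
    [[0,0,0],0,1],
    [[0,0,0],0,1],
    [[0,0,0],0,1],
    [[0,0,0],0,1],
    [[0,0,0.025],0,1],
    [[0,0,0.035],0,1],
    [[0,0,0.03],0,1],
    [[0.003,-0.03,0],7,0],
    [[0.003,-0.035,0],7,0],
    [[0.003,-0.035,0],7,0],
    [[0.003,-0.035,0],3,0],
    [[0.003,-0.008,0],0,0],
  ],
)

```text
t: 10.85
position: [0.6184, -0.201, 0.3353]
ee_rot: [0.999, 0.047, 0.0, 0.0]
force: [0.1, -0.0, 0.1]
width: 0.0254
grasp_force: 0.0
```

```bash
python3 - <<'E'
from h import *
o=manip.observe(); print(o['position'],o['width'],o['q'].round(2),Ro.from_quat(o['ee_rot']).as_matrix().round(3)[:,1])
s=snap('wrist','w5.png'); print('post',proj(s,[.615,-.152,.095]),'ring',proj(s,[.6035,-.0545,.057]),'cap',proj(s,[.6035,-.0545,.097]))
E
```

```text
[ 0.61844506 -0.20101975  0.33531605] 0.025415313853697857 [-0.01  0.37 -0.14  0.   -1.06  1.68] [ 0.093 -0.996  0.001]
post [247.66399547 209.88777882] ring [133.39618504 197.21980224] cap [101.38270049 214.09010004]
```

View pics/w5.png

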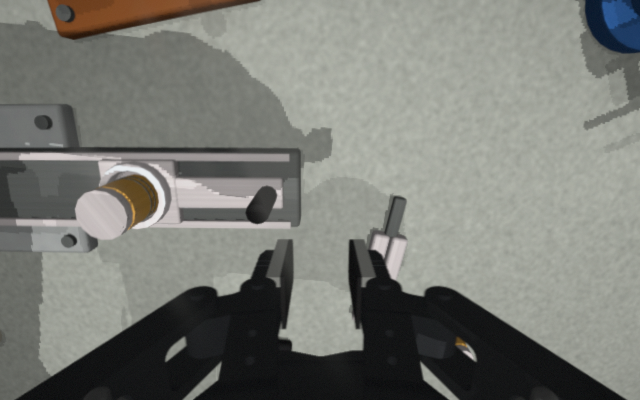

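The core stands in the pocket, cap at (103,213) as predicted. The post top is at about (257,214), its base at (267,192).

```bash
python3 - <<'E'
from h import *
s=load('wrist'); print(s['fx'])
g=s['pixels'][170:240,230:290].max(2); m=(g<45).astype(np.uint8)
n,l,st,c=cv2.connectedComponentsWithStats(m)
for i in range(1,n): 
    if st[i][4]>80: print(st[i][:4]+np.array([230,170,0,0]),st[i][4],c[i]+[230,170])
for z in (.095,.098): print(atz(s,257,213,z).round(4))
print('cap',atz(s,103,213,.097).round(4),'base',atz(s,267,192,.047).round(4))
E
```

```text
331.0346504437212
[246 198  18  25] 239 [253.51464435 212.76150628]
[ 0.6134 -0.1583  0.095 ]
[ 0.6145 -0.1588  0.098 ]
cap [ 0.6044 -0.0557  0.097 ] base [ 0.6146 -0.1575  0.047 ]
```

Emit:
send_rows(
  rows=[
    [[0,0,-0.03],0,0],
    [[0,0,-0.03],0,0],
    [[0,0,-0.03],0,0],
    [[0,0,0],0,0],
    [[-0.0005,0.006,0],0,0],
    [[-0.0005,0.006,0],0,0],
    [[-0.0005,0.006,0],0,0],
    [[-0.0005,0.006,0],0,0],
    [[-0.0005,0.006,0],0,0],
    [[-0.001,0.008,0],0,0],
    [[-0.001,0.008,0],0,0],
    [[-0.001,0.008,0],0,0],
  ],
)

```text
t: 11.9
position: [0.6136, -0.1423, 0.2463]
ee_rot: [0.999, 0.046, 0.001, 0.0]
force: [2.5, -3.0, 1.9]
width: -0.0002
grasp_force: 1.9
```

Emit:
send_rows(
  rows=[
    [[-0.001,0.008,0],0,0],
    [[-0.001,0.008,0],0,0],
    [[-0.0005,0.008,0],0,0],
    [[-0.001,0.008,0],0,0],
    [[-0.0005,0.008,0],0,0],
    [[-0.001,0.008,0],0,0],
    [[-0.0005,0.008,0],0,0],
    [[-0.001,0.008,0],0,0],
  ],
)

```text
t: 12.57
position: [0.6067, -0.0782, 0.2451]
ee_rot: [0.999, 0.046, 0.0, 0.0]
force: [3.6, -2.7, 0.7]
width: -0.0001
grasp_force: 1.9
```

Emit:
send_rows(
  rows=[
    [[-0.0005,0.005,0],0,0],
    [[-0.0005,0.005,0],0,0],
    [[-0.0005,0.005,0],0,0],
    [[-0.0005,0.005,0],0,0],
  ],
)

```text
t: 12.9
position: [0.6046, -0.0587, 0.245]
ee_rot: [0.999, 0.046, -0.0, 0.0]
force: [3.0, -2.3, 0.3]
width: 0.0002
grasp_force: 1.8
```

Emit:
send_rows(
  rows=[
    [[-0.0003,0.003,0],0,0],
    [[-0.0003,0.003,0],0,0],
    [[0,0.002,0],0,0],
  ],
)

```text
t: 13.15
position: [0.6039, -0.0508, 0.245]
ee_rot: [0.999, 0.046, -0.0, -0.0]
force: [2.3, -3.5, 0.6]
width: -0.0001
grasp_force: 1.6
```

Emit:
send_rows(
  rows=[
    [[-0.0003,0.003,0],0,0],
    [[-0.0002,0.002,0],0,0],
    [[0,0,0],0,0],
  ],
)

```text
t: 13.4
position: [0.6038, -0.0489, 0.2452]
ee_rot: [0.999, 0.046, -0.001, 0.002]
force: [7.6, -23.6, -2.9]
width: 0.0004
grasp_force: 11.6
```

Emit:
send_rows(
  rows=[
    [[0,0.002,0],0,0],
    [[0,0.002,0],0,0],
    [[0,0,0],0,0],
  ],
)

```text
t: 13.65
position: [0.6038, -0.0478, 0.2453]
ee_rot: [0.999, 0.046, -0.001, 0.004]
force: [10.3, -41.7, -4.9]
width: -0.0002
grasp_force: 21.1
```

Emit:
send_rows(
  rows=[
    [[0,-0.006,0],0,0],
    [[0.002,-0.02,0],0,0],
    [[0.002,-0.03,0.01],0,0],
    [[0,0,0.035],0,0],
    [[0,0,0.04],0,0],
    [[0,0,0.04],0,0],
    [[0,0,0.03],0,0.4],
    [[0,0,0],0,0.4],
    [[0,0,0],0,0.4],
  ],
)

```text
t: 14.4
position: [0.6073, -0.0978, 0.4021]
ee_rot: [0.999, 0.046, 0.001, -0.001]
force: [-0.8, -0.5, -0.6]
width: 0.0337
grasp_force: 0.0
```

```bash
cat > blob.py <<'E'
from h import *
o=manip.observe(); print(o['t'],o['position'],o['width'])
ax=np.array([.592,.0745]); post=ax-.105*np.array([-.0924,.9957])
def blob(s,X,h,th):
    p=proj(s,X); x0,y0=(p-h).astype(int); x0=max(x0,0);y0=max(y0,0)
    g=s['pixels'][y0:y0+2*h,x0:x0+2*h].max(2); n,l,st,c=cv2.connectedComponentsWithStats((g<th).astype(np.uint8))
    r=[(tuple(int(v) for v in st[i][:4]+np.array([x0,y0,0,0])),int(st[i][4]),(c[i]+[x0,y0]).round(1)) for i in range(1,n) if st[i][4]>25]
    print(p.round(1),r); return r
E
python3 - <<'E'
from blob import *
for n,h,th in (('scene',18,50),('side',18,50),('wrist',45,45)):
    s=snap(n,n+'_k.png'); print(n); blob(s,[.602,.029,.2065],h,th); blob(s,[*post,.075],h,th)
E
```

```text
14.4 [ 0.60729247 -0.09777167  0.40209752] 0.03369789476621666
scene
[336. 182.] [((318, 169, 14, 10), 75, array([325. , 173.7])), ((334, 175, 6, 16), 86, array([336.4, 182.2]))]
[319.2 208.9] [((318, 204, 5, 14), 55, array([320.5, 210.5]))]
side
[314.9 183.4] [((322, 165, 10, 36), 192, array([327.9, 181.9])), ((313, 178, 5, 14), 64, array([315.1, 184.3]))]
[322.6 228.7] [((320, 223, 6, 15), 62, array([322.6, 229.8]))]
wrist
[ 83.2 227.4] [((43, 204, 79, 58), 2770, array([ 81.3, 233. ]))]
[247.  179.7] [((233, 172, 16, 21), 193, array([239.7, 183.5]))]
```

```bash
cat > fit.py <<'E'
from blob import *
from scipy.optimize import least_squares
th=np.linspace(0,2*np.pi,60)
def box(s,x,y,z0,z1,r):
    P=np.array([proj(s,[x+r*np.cos(t),y+r*np.sin(t),z]) for t in th for z in (z0,z1)])
    return np.r_[P.min(0),P.max(0)]
def fit(obs,z0,z1,r,g):
    f=lambda p:np.concatenate([box(s,*p,z0,z1,r)-(np.array([b[0],b[1],b[0]+b[2],b[1]+b[3]])-.5) for s,b in obs])
    q=least_squares(f,g,x_scale=.01,diff_step=1e-3); return q.x.round(4),q.fun.round(1)
E
python3 - <<'E'
from fit import *
S={n:load(n) for n in('scene','side','wrist')}
k={'scene':(334,175,6,16),'side':(313,178,5,14),'wrist':(43,204,79,58)}
p={'scene':(318,204,5,14),'side':(320,223,6,15),'wrist':(233,172,16,21)}
for n in S: print(n,'knob',*fit([(S[n],k[n])],.184,.229,.01,[.602,.029]),'post',*fit([(S[n],p[n])],.047,.097,.008,post))
E
```

```text
14.55 [ 0.60692017 -0.09782173  0.39861866] 0.03377114645294018
scene knob [0.6028 0.031 ] [-1.  -1.4  1.   1.3] post [ 0.603  -0.0259] [-0.6 -1.5  0.6  1.5]
side knob [0.5992 0.0224] [-0.8 -1.1  0.8  1. ] post [ 0.6003 -0.0323] [ 0.3 -0.6 -0.3  0.6]
wrist knob [0.6014 0.0263] [-7.1 -4.8  8.7  4.9] post [ 0.5996 -0.025 ] [-6.4 -4.6  7.5  4.3]
```

```bash
python3 - <<'E'
from fit import *
s=load('wrist')
for t in (60,75,90): print(t); blob(s,[.6014,.0263,.2065],55,t); blob(s,[.6,-.028,.075],25,t)
s=snap('wrist'); blob(s,[.6014,.0263,.2065],55,75); blob(s,[.6,-.028,.075],25,75)
g=s['pixels'].max(2); print(g[225:240:3,30:140:5])
E
```

```text
14.55 [ 0.60692017 -0.09782173  0.39861866] 0.03377114645294018
60
[ 88.3 229. ] [((115, 173, 15, 24), 210, array([123.2, 183.2])), ((43, 203, 82, 59), 2952, array([ 83. , 232.1]))]
[244.7 181.4] [((232, 169, 21, 25), 324, array([242.4, 181.9]))]
75
[ 88.3 229. ] [((100, 173, 31, 27), 696, array([115.3, 185.3])), ((42, 203, 87, 59), 3138, array([ 84.4, 232.3]))]
[244.7 181.4] [((219, 156, 12, 3), 31, array([224.3, 156.9])), ((232, 167, 26, 27), 440, array([244.6, 180.1]))]
90
[ 88.3 229. ] [((96, 173, 37, 36), 853, array([114. , 186.2])), ((132, 173, 10, 27), 84, array([138.1, 184.3])), ((61, 184, 22, 18), 78, array([ 73.3, 193.2])), ((34, 195, 29, 10), 167, array([ 48.6, 199.2])), ((42, 203, 93, 59), 3273, array([ 85.4, 232.3]))]
[244.7 181.4] [((219, 156, 50, 9), 164, array([245.9, 157.4])), ((232, 167, 26, 27), 463, array([244.6, 180. ]))]
[ 87.4 229.1] [((99, 174, 31, 26), 680, array([114.6, 185.8])), ((41, 203, 87, 60), 3176, array([ 83.6, 232.5]))]
[244.4 181.2] [((219, 156, 14, 3), 28, array([224.7, 156.6])), ((232, 167, 26, 27), 447, array([244.3, 180. ]))]
[[217 217 216 217 197  43  15  14  14  12  13   9  11  13  14  14  21  31
   39 183 155 124]
 [219 219 219 218  15  15  16  15  11  14  15  15  13  12  11  12  21  28
   43  81  76 146]
 [219 220 223 154  15  13  16  16  11  14  14  13  12  15  12  11  19  24
   69  74  77 160]
 [220 219 222  20  19  20  20  13  15  12  12  12  15   8  14  16  15  45
   71  74 110 159]
 [222 218 220  21  21  20  21  16  12  13  13  10  13  10  17  15  46  67
   69  94 173 168]]
```

```bash
python3 - <<'E'
from fit import *
s=load('wrist')
print(*fit([(s,(41,203,86,60))],.184,.229,.01,[.602,.029]),*fit([(s,(232,167,26,27))],.047,.097,.008,[.602,-.029]))
print(box(s,.6014,.0263,.184,.229,.01))
s.update(); 
# press-bed direction: light rail edges
g=cv2.cvtColor(s['pixels'],cv2.COLOR_BGR2GRAY)
L=cv2.HoughLinesP(cv2.Canny(g,60,150),1,np.pi/360,60,minLineLength=90,maxLineGap=8)
for l in L[:,0]:
    if l[1]<240 and l[3]<240:
        a,b=atz(s,*map(float,l[:2]),.05),atz(s,*map(float,l[2:]),.05); d=a-b; print(l,np.degrees(np.arctan2(d[1],d[0])).round(2)%180)
E
```

```text
14.6 [ 0.60707283 -0.09783301  0.39846877] 0.03427850980739338
[0.6017 0.0251] [-4.  -4.1  4.9  3.9] [ 0.6016 -0.0286] [-1.6 -1.5  1.9  1.4]
[ 34.08551064 198.69844706 129.42838217 266.65979673]
[ 95 136 206 136] 94.95
[ 88 139 290 139] 95.03
[226 196 322 196] 95.28
[206 146 340 146] 95.2
[260  34 379  11] 105.29
[294 197 402 196] 95.83
[291 140 405 139] 95.81
[216  45 364  17] 104.95
[254 136 400 137] 94.89
[239  38 361  14] 105.36
```

Emit:
send_rows(
  rows=[
    [[0,0,0.04],0,0.4],
    [[-0.001,0.03,0],0,0.4],
    [[-0.001,0.03,0],0,0.4],
    [[-0.002,0.032,0],0,0.4],
    [[-0.0015,0.032,0],0,0.4],
    [[0,0,0],0,0.4],
    [[0,0,-0.025],0,0.4],
    [[0,0,-0.025],0,0.4],
    [[0,0,0],0,0.4],
    [[0,0,0],0,0.4],
  ],
)

```text
t: 15.43
position: [0.6018, 0.0258, 0.3884]
ee_rot: [0.999, 0.046, -0.002, 0.001]
force: [0.5, -0.2, 0.1]
width: 0.0341
grasp_force: 0.0
```

Emit:
send_rows(
  rows=[
    [[0,0,-0.008],0,0.4],
    [[0,0,-0.008],0,0.4],
    [[0,0,-0.007],0,0.4],
    [[0,0,0],0,0.4],
    [[0,0,0],0,0.4],
  ],
)

```text
t: 15.85
position: [0.6021, 0.0258, 0.367]
ee_rot: [0.999, 0.046, -0.0, 0.0]
force: [0.8, -0.6, 0.9]
width: 0.0341
grasp_force: 0.0
```

Emit:
send_rows(
  rows=[
    [[0,0,0],0,0.15],
    [[0,0,0],0,0.15],
    [[0,0,0],0,0.15],
    [[0,0,0],0,0.15],
    [[0,0,0],0,0.15],
  ],
)

```text
t: 16.27
position: [0.6022, 0.0263, 0.3679]
ee_rot: [0.999, 0.046, 0.001, -0.0]
force: [-2.8, 5.1, 4.7]
width: 0.0188
grasp_force: 58.7
```

```bash
python3 - <<'E'
import numpy as np
th=np.radians(-78.5-4*np.arange(0,91)); P=np.round(50*np.c_[np.cos(th),np.sin(th)],1); D=np.diff(P,axis=0)
for i in range(0,90,9): print(i*4,' '.join(f'{a:.1f},{b:.1f}' for a,b in D[i:i+9]))
E
```

```text
0 -3.5,-0.6 -3.4,-0.3 -3.5,-0.1 -3.5,0.2 -3.5,0.3 -3.4,0.7 -3.4,0.9 -3.3,1.1 -3.2,1.3
36 -3.2,1.6 -3.0,1.7 -2.8,2.0 -2.8,2.2 -2.5,2.3 -2.4,2.6 -2.3,2.7 -2.0,2.8 -1.8,3.0
72 -1.6,3.1 -1.4,3.2 -1.2,3.3 -0.9,3.3 -0.7,3.4 -0.5,3.5 -0.2,3.5 0.0,3.5 0.3,3.5
108 0.5,3.4 0.8,3.4 1.0,3.4 1.2,3.2 1.5,3.2 1.6,3.1 1.9,2.9 2.1,2.8 2.2,2.7
144 2.5,2.5 2.6,2.3 2.8,2.1 2.9,1.9 3.0,1.8 3.2,1.5 3.2,1.2 3.3,1.1 3.4,0.8
180 3.5,0.6 3.4,0.3 3.5,0.1 3.5,-0.2 3.5,-0.3 3.4,-0.7 3.4,-0.9 3.3,-1.1 3.2,-1.3
216 3.2,-1.6 3.0,-1.7 2.8,-2.0 2.8,-2.2 2.5,-2.3 2.4,-2.6 2.3,-2.7 2.0,-2.8 1.8,-3.0
252 1.6,-3.1 1.4,-3.2 1.2,-3.3 0.9,-3.3 0.7,-3.4 0.5,-3.5 0.2,-3.5 0.0,-3.5 -0.3,-3.5
288 -0.5,-3.4 -0.8,-3.4 -1.0,-3.4 -1.2,-3.2 -1.5,-3.2 -1.6,-3.1 -1.9,-2.9 -2.1,-2.8 -2.2,-2.7
324 -2.5,-2.5 -2.6,-2.3 -2.8,-2.1 -2.9,-1.9 -3.0,-1.8 -3.2,-1.5 -3.2,-1.2 -3.3,-1.1 -3.4,-0.8
```

Emit:
send_rows(
  rows=[
    [[-0.0035,0.0001,0],0,0.15],
    [[-0.0034,-0.0003,0],0,0.15],
    [[-0.0035,-0.0001,0],0,0.15],
    [[-0.0035,0.0002,0],0,0.15],
    [[-0.0035,0.0003,0],0,0.15],
    [[-0.0034,0.0007,0],0,0.15],
    [[-0.0034,0.0009,0],0,0.15],
    [[-0.0033,0.0011,0],0,0.15],
    [[-0.0032,0.0013,0],0,0.15],
  ],
)

```text
t: 17.02
position: [0.5728, 0.0301, 0.368]
ee_rot: [0.999, 0.046, 0.002, 0.0]
force: [6.8, 0.3, -1.6]
width: 0.0186
grasp_force: 58.7
```

Emit:
send_rows(
  rows=[
    [[-0.0032,0.0016,0],0,0.15],
    [[-0.003,0.0017,0],0,0.15],
    [[-0.0028,0.002,0],0,0.15],
    [[-0.0028,0.0022,0],0,0.15],
    [[-0.0025,0.0023,0],0,0.15],
    [[-0.0024,0.0026,0],0,0.15],
    [[-0.0023,0.0027,0],0,0.15],
    [[-0.002,0.0028,0],0,0.15],
    [[-0.0018,0.003,0],0,0.15],
  ],
)

```text
t: 17.77
position: [0.55, 0.0507, 0.368]
ee_rot: [0.999, 0.046, 0.002, 0.0]
force: [9.4, -3.5, -2.6]
width: 0.0183
grasp_force: 58.8
```

Emit:
send_rows(
  rows=[
    [[-0.0011,0.0031,0],0,0.15],
    [[-0.0009,0.0032,0],0,0.15],
    [[-0.0012,0.0033,0],0,0.15],
    [[-0.0009,0.0033,0],0,0.15],
    [[-0.0007,0.0034,0],0,0.15],
    [[-0.0005,0.0035,0],0,0.15],
    [[-0.0002,0.0035,0],0,0.15],
    [[0,0.0035,0],0,0.15],
    [[0.0003,0.0035,0],0,0.15],
  ],
)

```text
t: 18.52
position: [0.5439, 0.08, 0.3679]
ee_rot: [0.999, 0.046, 0.001, 0.002]
force: [3.5, -8.1, 2.6]
width: 0.0186
grasp_force: 59.1
```

Emit:
send_rows(
  rows=[
    [[0.0008,0.0034,0],0,0.15],
    [[0.0011,0.0034,0],0,0.15],
    [[0.001,0.0034,0],0,0.15],
    [[0.0012,0.0032,0],0,0.15],
    [[0.0015,0.0032,0],0,0.15],
  ],
)

```text
t: 18.93
position: [0.5484, 0.0963, 0.3678]
ee_rot: [0.999, 0.046, -0.001, 0.002]
force: [-4.6, -5.7, 8.0]
width: 0.0187
grasp_force: 59.6
```

Emit:
send_rows(
  rows=[
    [[0.0016,0.0031,0],0,0.15],
    [[0.0019,0.0029,0],0,0.15],
    [[0.0021,0.0028,0],0,0.15],
    [[0.0022,0.0027,0],0,0.15],
    [[0.0025,0.0025,0],0,0.15],
  ],
)

```text
t: 19.35
position: [0.5582, 0.1107, 0.3678]
ee_rot: [0.999, 0.046, -0.001, 0.001]
force: [-8.8, -1.9, 10.1]
width: 0.0185
grasp_force: 59.7
```

Emit:
send_rows(
  rows=[
    [[0.0026,0.0023,0],0,0.15],
    [[0.0028,0.0021,0],0,0.15],
    [[0.0029,0.0019,0],0,0.15],
    [[0.003,0.0018,0],0,0.15],
    [[0.0032,0.0015,0],0,0.15],
  ],
)

```text
t: 19.77
position: [0.5728, 0.121, 0.3678]
ee_rot: [0.999, 0.046, -0.001, 0.001]
force: [-8.8, 2.0, 9.8]
width: 0.0186
grasp_force: 59.8
```

Emit:
send_rows(
  rows=[
    [[0.0032,0.0012,0],0,0.15],
    [[0.0033,0.0011,0],0,0.15],
    [[0.0034,0.0008,0],0,0.15],
    [[0.0035,0.0006,0],0,0.15],
    [[0.0034,0.0003,0],0,0.15],
  ],
)

```text
t: 20.18
position: [0.5898, 0.1256, 0.3678]
ee_rot: [0.999, 0.046, -0.001, -0.0]
force: [-8.0, 3.6, 9.3]
width: 0.0183
grasp_force: 59.8
```

Emit:
send_rows(
  rows=[
    [[0.0035,0.0004,0],0,0.15],
    [[0.0035,0.0001,0],0,0.15],
    [[0.0035,-0.0003,0],0,0.15],
    [[0.0034,-0.0007,0],0,0.15],
    [[0.0034,-0.0009,0],0,0.15],
  ],
)

```text
t: 20.6
position: [0.607, 0.1242, 0.3679]
ee_rot: [0.999, 0.046, -0.001, -0.0]
force: [-9.1, 4.8, 9.6]
width: 0.0185
grasp_force: 59.8
```

Emit:
send_rows(
  rows=[
    [[0.0033,-0.0011,0],0,0.15],
    [[0.0032,-0.0013,0],0,0.15],
    [[0.0032,-0.0016,0],0,0.15],
    [[0.003,-0.0017,0],0,0.15],
    [[0.0028,-0.002,0],0,0.15],
  ],
)

```text
t: 21.02
position: [0.6225, 0.1171, 0.3678]
ee_rot: [0.999, 0.046, -0.001, -0.001]
force: [-9.5, 7.5, 9.4]
width: 0.0185
grasp_force: 59.9
```

Emit:
send_rows(
  rows=[
    [[0.0028,-0.0022,0],0,0.15],
    [[0.0025,-0.0023,0],0,0.15],
    [[0.0024,-0.0026,0],0,0.15],
    [[0.0023,-0.0027,0],0,0.15],
    [[0.002,-0.0028,0],0,0.15],
  ],
)

```text
t: 21.43
position: [0.6347, 0.105, 0.3678]
ee_rot: [0.999, 0.046, -0.0, -0.001]
force: [-7.6, 9.3, 8.4]
width: 0.0185
grasp_force: 60.0
```

Emit:
send_rows(
  rows=[
    [[0.0018,-0.003,0],0,0.15],
    [[0.0016,-0.0031,0],0,0.15],
    [[0.0014,-0.0032,0],0,0.15],
    [[0.0012,-0.0033,0],0,0.15],
    [[0.0009,-0.0033,0],0,0.15],
  ],
)

```text
t: 21.85
position: [0.642, 0.0895, 0.3679]
ee_rot: [0.999, 0.046, 0.001, -0.001]
force: [-5.3, 11.8, 6.7]
width: 0.0184
grasp_force: 60.0
```

Tangential push was 7–8 N up to 188°, 10 N at 208° and 12 N from 228° on. So the touch came at about 198°, at a crank angle of about +84°. The target is about −96°, and the crank is now at +15.8°, leaving 112° to go.

Emit:
send_rows(
  rows=[
    [[0.0007,-0.0034,0],0,0.15],
    [[0.0005,-0.0035,0],0,0.15],
    [[0.0002,-0.0035,0],0,0.15],
    [[0,-0.0035,0],0,0.15],
    [[-0.0003,-0.0035,0],0,0.15],
    [[-0.0005,-0.0034,0],0,0.15],
    [[-0.0008,-0.0034,0],0,0.15],
    [[-0.001,-0.0034,0],0,0.15],
    [[-0.0012,-0.0032,0],0,0.15],
    [[-0.0015,-0.0032,0],0,0.15],
    [[-0.0016,-0.0031,0],0,0.15],
  ],
)

```text
t: 22.77
position: [0.638, 0.053, 0.368]
ee_rot: [0.999, 0.047, 0.003, -0.002]
force: [4.5, 12.3, 1.0]
width: 0.0185
grasp_force: 59.5
```

Emit:
send_rows(
  rows=[
    [[-0.0019,-0.0029,0],0,0.15],
    [[-0.0021,-0.0028,0],0,0.15],
    [[-0.0022,-0.0027,0],0,0.15],
    [[-0.0025,-0.0025,0],0,0.15],
    [[-0.0026,-0.0023,0],0,0.15],
    [[-0.0028,-0.0021,0],0,0.15],
    [[-0.0029,-0.0019,0],0,0.15],
    [[-0.003,-0.0018,0],0,0.15],
    [[-0.0032,-0.0015,0],0,0.15],
    [[-0.0032,-0.0012,0],0,0.15],
  ],
)

```text
t: 23.6
position: [0.6129, 0.03, 0.3681]
ee_rot: [0.999, 0.046, 0.004, -0.001]
force: [13.8, 3.4, -4.8]
width: 0.0183
grasp_force: 58.9
```

Emit:
send_rows(
  rows=[
    [[-0.0033,-0.0011,0],0,0.15],
    [[-0.0034,-0.0008,0],0,0.15],
    [[-0.0035,-0.0006,0],0,0.15],
    [[-0.0034,-0.0003,0],0,0.15],
    [[-0.0035,-0.0001,0],0,0.15],
    [[-0.0035,0.0002,0],0,0.15],
    [[-0.0035,0.0003,0],0,0.15],
    [[0,0,0],0,0.15],
    [[0,0,0],0,0.15],
  ],
)

```text
t: 24.35
position: [0.5881, 0.0263, 0.368]
ee_rot: [0.999, 0.046, 0.003, 0.0]
force: [11.0, -2.9, -2.5]
width: 0.0186
grasp_force: 58.9
```

Emit:
send_rows(
  rows=[
    [[0,0,0],0,0.4],
    [[0,0,0],0,0.4],
    [[0,0,0],0,0.4],
    [[0,0,0.01],0,0.4],
    [[0,0,0.03],0,0.4],
    [[0,0,0.03],0,0.4],
    [[0,0,0.03],0,0.4],
    [[0,-0.03,0],0,0.4],
    [[0,-0.03,0],0,0.4],
    [[0,-0.03,0],0,0.4],
    [[0,0,0],0,0.4],
    [[0,0,0],0,0.4],
  ],
)

```text
t: 25.35
position: [0.5859, -0.0646, 0.4679]
ee_rot: [0.999, 0.045, 0.0, 0.0]
force: [1.1, -0.0, -0.6]
width: 0.0341
grasp_force: 0.0
```

```bash
python3 - <<'E'
from fit import *
for n,h,th in (('scene',16,50),('side',16,50)):
    s=snap(n); print(n); r=blob(s,[.588,.0263,.2065],h,th); print([fit([(s,b[0])],.184,.229,.01,[.588,.026]) for b in r]); blob(s,[.6016,-.0286,.075],12,50)
o=manip.observe(); print(o['force'],o['width'])
E
```

```text
25.35 [ 0.58594332 -0.06464504  0.46792369] 0.03414061577841681
scene
[338.6 178.7] [((322, 169, 10, 10), 60, array([326.2, 173.4])), ((337, 172, 6, 16), 87, array([339.5, 179.4]))]
[(array([ 0.5914, -0.0106]), array([ 1. , -4.3, -1. ,  4.2])), (array([0.5891, 0.0297]), array([-1.1, -1.3,  1. ,  1.3]))]
[319.6 209.1] [((319, 204, 4, 15), 55, array([320.5, 210.6]))]
side
[311.1 184.6] [((309, 179, 6, 14), 76, array([311.5, 185.2]))]
[(array([0.5869, 0.0208]), array([-0.3, -1.1,  0.3,  1. ]))]
[322.3 228.5] [((320, 223, 6, 15), 63, array([322.7, 229.7]))]
[ 0.01591586  0.6568689  -0.25716495] 0.034078258835372056
```

```bash
python3 -c "
from station import manip
print(manip.close_job())"
```

```text
the job is handed in; nothing more can be done
None
```

I stood the thick cylinder cap-up in the pocket, pushed the tray to its stop, wound the crank about half a turn past first touch, let go and handed the job in; it returned no verdict, and I set the half turn from the step in crank force because the pressing force could not be read directly.

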